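# Dress the candle display table

## Robot

A 7-joint arm with a two-finger parallel gripper is mounted at the origin on the work surface. World frame = base frame: x ahead of the robot, y to its left, z up, the work surface at z = 0. Lengths are in mm, angles in rad, forces in N, time in s.
With the tool pointing down it reaches from about 350 to 900 mm from the base axis. Payload 8.1 kg.
Tool frame: the origin (TCP) lies on the centre line of the jaws, within the pads' length; the fingertips stand 17 mm ahead of it and the grasp point (between the pads) lies 2 mm behind it; z points along the fingers, y is the line along which they close (so a half turn about z gives the same grasp; the last joint's range is limited). The gripper opens to 92 mm and grips with 3 to 60 N. Pads are 19 mm wide; open, the fingers measure 130 mm over their backs; the gripper's body (75 mm by 190 mm) begins 47 mm behind the grasp point.
Start: joints at [1.024, 0.434, 0.025, 1.573, -0.012, 1.134, -0.075], TCP at [268.338, -564.478, 243.742] pointing down, gripper open.
Joint ranges: [-2.62, 2.62], [-0.44, 2.09], [-1.27, 1.32], [0.08, 2.57], [-1.32, 4.46], [0.12, 2], [-2.74, 2.74]. Speed limits (rad/s): [2.22, 2.22, 3.01, 3.01, 3.14, 3.14, 3.14].

## Interface

Orientations are given as a unit quaternion [x, y, z, w].
In Python, from workcell import sense, grab_frame, sign_off, look_for, outline_of gives the robot as it stands.
- The arm moves only by the tool play_rows, never from a script. Its argument "deltas" is one flat list of numbers, 5 for each row, row after row: the opening, from -1 (shut) to 1 (fully open), then the shift along the tool's x, y, z in cm, then the turn about the tool's z in rad. A call has 1 to 5 rows; each row shifts and turns the commanded pose from where the row before left it, along the tool's axes as they then stand; what a row does not reach is not made up. A row lasts 1/12 s, in which the tool goes at most 41.7 mm and 7.16 degrees, less where a joint would pass 70% of its speed; a pose out of reach is approached as far as the arm can. A call is refused whole if a number of a shift passes 4.17 or a number of a turn 0.125, either way. A call with a gripper value outside its range is refused whole. The fingers move at their own pace and stop on an object; "squeeze" is the grip in N (left out, the last holds). Time passes only in rows, so rows that do not move let the fingers close. It gives the time, the measured TCP pose, the force, the opening and the grip force at its end, in the units of the state.
- sense(): the state, without advancing time (a new reading comes with each control period).
- grab_frame(name): name is "scene" or "top" or "wrist"; returns a dict with "frame" (384x512x3 uint8, red, green, blue), "fx", "fy", "cx", "cy" (pixels), "distortion" ([k1, k2, p1, p2, k3] as OpenCV has them; the pictures are not rectified), "rvec" (rotation vector, rad) and "tvec" (3), from world to camera coordinates, as OpenCV has them; the wrist camera has in their place "T_tool_cam" (4x4, takes a point from camera to tool coordinates, whose origin is the TCP and whose axes are the flange's). Camera axes: x right, y down, z forward; pixel columns grow to the right and rows downward; lengths in mm; the calibration is good to about 2 mm. A picture is of the moment at which its call begins: read the wrist's pose just before it. There is no depth.
- sign_off(): hands the job in; it is judged then, once.
Trained networks look in a picture, given as the dict that the camera call returned (one of the last four; its "shot" number tells which), for a name from the list of things; names that differ only in an ending like _2 or _b are one class to them, and where a whole thing is asked for, a point or a joint stands for the part that bears it (a point fixed in the world has none). Each returns a list of dicts, best first, with "score" (0 to 1); they miss things now and then, are a little off and sometimes report something else, mostly with a low value. They report only what shows in the picture. A call takes as long as a camera call.
- look_for(picture, target): "bbox" ([left, top, right, bottom] in pixels, round what is visible of it).
- outline_of(picture, target): "mask" (384x512 bool, what is visible of it) and "bbox" ([left, top, right, bottom] in pixels, round what is visible of it).
The state is a dict: "t": time; "joint_positions": joint angles; "qd": joint speeds; "tau": joint torques, N m; "tcp_pos": TCP position; "eef_rot": TCP orientation; "wrist_force": force on the tool from outside, world axes, zero at the start; "ft_torque": the same for the moment, N m; "gripper_width": finger opening in mm; "grip_force": force on a finger pad.
Only numpy, scipy, OpenCV 4.12 (cv2) and the standard library are available. Lean on these libraries where they do the work, as an engineer would, in place of code of your own. Each camera call takes 0.05 s, during which the arm holds its last target. There are 200 camera calls.

## Task

Set out the candle display: put the metal candle stand in the middle of the wooden crate's top and stand the thick candle upright, centred, on it. Set the saucer candle holder on the table in front of the crate, centred on the long side that faces the robot, with a gap of about 3 cm between saucer and crate, and stand the taller of the two ribbed cups on the slate, midway between the terracotta pot and the white bowl. Leave the lower cup standing where it is.

Things in the scene. Friction and masses are not known exactly. Their poses are not given: they have to be found in the camera images.
- crate: Fixed upturned wooden crate, a closed solid block of 130 mm (its x) by 180 mm (its y, the long side) and 60 mm high, three planks on top. Origin: centre of its underside, on the table. Its -x axis points out of the long side that faces the robot (up to about 0.2 rad askew); z up.
- slate: Fixed flat dark slate board, 110 mm (its x) by 280 mm (its y), 10 mm thick. Origin: centre of its underside, on the table. The pot and the bowl stand on it, near its two ends, 100 mm either side of its centre.
- pot: Fixed small terracotta pot with green buds, 70 mm diameter, about 80 mm high with the buds, standing on the slate 100 mm from the slate's centre along its +y. Origin: centre of its underside.
- bowl: Fixed small white bowl, 72 mm diameter, 50 mm high, standing on the slate 100 mm from the slate's centre along its -y. Origin: centre of its underside.
- stand: Loose grey metal candle stand, 0.3 kg, upright on the table: round foot 70 mm diameter and 7 mm thick, 22 mm stem, flat round top plate 60 mm diameter whose rim runs from 48 to 60 mm height (grip it by this rim). Total height 60 mm. Origin: centre of its underside, z up.
- candle: Loose thick cream pillar candle, upright on the table, 46 mm diameter, 75 mm high (plus an 8 mm thin dark wick), 0.12 kg. Origin: centre of its underside, z up.
- saucer: Loose white ceramic saucer candle holder, 0.28 kg: round dish of 100 mm diameter at the rim (90 mm at the foot) with rim 22 mm high, and in its middle an upright round socket 32 mm in diameter whose top is 50 mm above the table (grip it by the socket, above the rim; do not count on the socket being hollow). Origin: centre of its underside, z up.
- tall_cup: Loose ribbed blue ceramic votive cup filled with wax to the brim, the taller of two: 56 mm diameter, 70 mm high, 0.18 kg, upright. Origin: centre of its underside, z up.
- low_cup: Loose ribbed blue ceramic votive cup filled with wax, the lower of two: 56 mm diameter, 38 mm high, 0.1 kg, upright; it stays where it is. Origin: centre of its underside, z up.

How it is judged (in metres and radians):
At the end, for the whole second after the job is handed in: Upright and at rest: stand within 15 mm of the crate top's middle along each side; candle on it within 10 mm; tall cup on the slate within 15 mm of midway; saucer on the table before the crate, centred within 15 mm, gap 15 to 45 mm; low cup within 20 mm of its start (x of stand in the frame of crate between -0.015 and 0.015 m and y of stand in the frame of crate between -0.015 and 0.015 m and z of stand in the frame of crate between 0.054 and 0.066 m and horizontal distance between candle and stand below 0.01 m and z of candle in the frame of stand between 0.054 and 0.066 m and x of tall_cup in the frame of slate between -0.015 and 0.015 m and y of tall_cup in the frame of slate between -0.015 and 0.015 m and z of tall_cup in the frame of slate between 0.004 and 0.016 m and x of saucer in the frame of crate between -0.16 and -0.13 m and y of saucer in the frame of crate between -0.015 and 0.015 m and height (world z) of saucer below 0.006 m and distance of low_cup from where it was at the start of the episode below 0.02 m and angle between each of stand, candle, tall_cup, saucer's own z axis and vertical below 0.1 rad and linear speed of each of stand, candle, tall_cup, saucer below 0.02 m/s); the robot touches nothing.
It fails at once if the low cup is knocked over (angle between low_cup's own z axis and vertical above 0.5 rad).
It also fails if it takes over 125 s, if anything falls off the work surface, if the arm or the gripper's body presses on something with over 40 N, if the wrist force passes 120 N, or if a joint passes its speed limit or range.

## Working session

There is one attempt and no reset: what is moved stays moved. The work goes in short steps, Python scripts to look and compute and a tool call to move; the robot and the scene stay as the last step left them, time stands still between calls to the robot, and variables do not carry over. Pictures are saved under pics/ and viewed, at most 14 in all, crops included, and the job is handed in when it is done.

Besides the shell and the picture viewer there is one more tool, called after "Call:" as name(argument=value, ...) on one line, values as JSON. play_rows: Moves the arm, as the interface text tells. Its arguments: {"type":"object","properties":{"deltas":{"type":"array","items":{"type":"number"}},"squeeze":{"type":"number"}},"required":["deltas"]}

```bash
mkdir -p pics; cat > h.py <<'E'
import numpy as np, cv2
from workcell import sense, grab_frame, sign_off, look_for, outline_of
def K(f): return np.array([[f['fx'],0,f['cx']],[0,f['fy'],f['cy']],[0,0,1.]])
def proj(f,P):
    return cv2.projectPoints(np.array(P,float).reshape(-1,3),np.array(f['rvec'],float),np.array(f['tvec'],float),K(f),np.array(f['distortion'],float))[0].reshape(-1,2)
def ray(f,uv,z):
    R=cv2.Rodrigues(np.array(f['rvec'],float))[0];t=np.array(f['tvec'],float).reshape(3)
    n=cv2.undistortPoints(np.array(uv,float).reshape(-1,1,2),K(f),np.array(f['distortion'],float)).reshape(-1,2)
    d=np.c_[n,np.ones(len(n))]@R; c=-R.T@t
    return c+d*((z-c[2])/d[:,2])[:,None]
def save(f,n): cv2.imwrite('pics/'+n,f['frame'][:,:,::-1])
E
python3 - <<'E'
from h import *
s=sense();print(s)
names=['crate','slate','pot','bowl','stand','candle','saucer','tall_cup','low_cup']
for c in ('top','scene'):
    f=grab_frame(c);save(f,c+'0.png')
    R=cv2.Rodrigues(np.array(f['rvec'],float))[0];print(c,'cam',-R.T@np.array(f['tvec'],float).reshape(3))
    for n in names:
        r=outline_of(f,n)
        for o in r[:2]:
            b=o['bbox'];m=np.argwhere(o['mask'])[:,::-1].mean(0)
            print(n,round(o['score'],2),np.round(b),m.round(1),ray(f,[m],0).round()[0])
        
E
```

```text
{'t': 0.0, 'joint_positions': array([ 1.02439202,  0.43521527,  0.02498223,  1.57411595, -0.01159408,
        1.13399528, -0.07513042]), 'qd': array([ 0.0019424 ,  0.0003488 , -0.00063441, -0.00028326, -0.00140168,
        0.00099831,  0.00041659]), 'tau': array([ 1.49341460e-03, -6.67849231e+01,  9.85989086e-01, -3.14455712e+01,
       -6.03735773e-02,  4.27912152e-02,  1.92550501e-04]), 'tcp_pos': array([ 268.09216096, -564.03343572,  242.94256117]), 'eef_rot': array([ 9.75491967e-01,  2.20033613e-01, -2.48729053e-04, -7.54518987e-04]), 'wrist_force': array([-0.64506279,  0.7111991 ,  0.11991075]), 'ft_torque': array([ 0.05991359, -0.01161129,  0.01523607]), 'grip_force': 0.0, 'gripper_width': 92.12443195753939}
top cam [ 409.30439907   23.8467367  1125.06466594]
crate 0.84 [314. 148. 391. 211.] [352.7 178.2] [ 604. -258.    0.]
slate 0.98 [100. 165. 211. 216.] [156.5 190.7] [576. 252.   0.]
pot 0.78 [ 94. 175. 130. 204.] [111.1 189.2] [581. 370.   0.]
bowl 0.79 [178. 170. 207. 201.] [192.2 183. ] [595. 160.   0.]
stand 0.89 [113. 230. 146. 264.] [129.3 246.6] [432. 319.   0.]
cand
[... 519 characters left out ...]
1 [266. 233. 403. 320.] [331.9 271.2] [589. 263.   0.]
slate 0.94 [262. 233. 403. 325.] [332.4 271.2] [589. 264.   0.]
pot 0.86 [358. 258. 396. 299.] [377.5 277.7] [537. 340.   0.]
bowl 0.85 [277. 214. 310. 250.] [293.8 229.3] [553. 125.   0.]
bowl 0.27 [139. 131. 223. 193.] [180.6 162.6] [ 578. -281.   -0.]
stand 0.61 [375. 217. 414. 255.] [394.1 235.7] [409. 303.   0.]
candle 0.94 [277. 154. 299. 189.] [286.3 170.4] [396. -39.   0.]
saucer 0.72 [185. 211. 228. 244.] [207.6 227.7] [690. -24.   0.]
saucer 0.7 [334. 195. 356. 222.] [345.8 209.3] [412. 171.   0.]
tall_cup 0.74 [243. 174. 264. 212.] [253.4 191.7] [524. -39.  -0.]
low_cup 0.77 [336. 194. 360. 224.] [345.8 208.9] [411. 171.   0.]
```

View pics/top0.png

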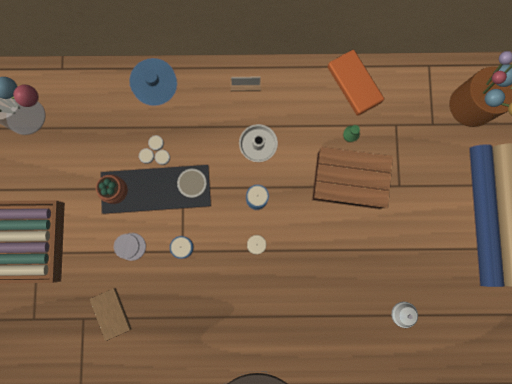

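View pics/scene0.png

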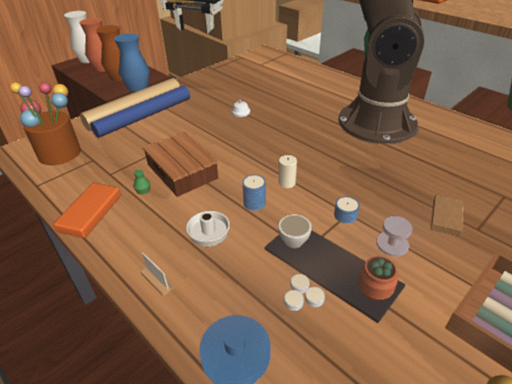

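The top view shows x up and y left. The stand is at (129,246), candle at (256,245), saucer at (258,143), tall cup at (257,197), low cup at (181,247), crate at (353,178), and slate at (156,190) with pot and bowl. The scene view agrees with this. Next I fit silhouettes in both views.

```bash
cat > fit.py <<'E'
from h import *
from scipy.optimize import minimize
a=np.linspace(0,2*np.pi,40,endpoint=False)
def cyl(r0,r1,z0,z1): return np.r_[np.c_[r0*np.cos(a),r0*np.sin(a),0*a+z0],np.c_[r1*np.cos(a),r1*np.sin(a),0*a+z1]]
def box(x,y,z): return np.array([[i*x/2,j*y/2,k*z] for i in(-1,1) for j in(-1,1) for k in(0,1)])
M=dict(stand=[cyl(35,35,0,7),cyl(11,11,7,48),cyl(30,30,48,60)],candle=[cyl(23,23,0,75)],saucer=[cyl(45,50,0,22),cyl(16,16,22,50)],
 tall_cup=[cyl(28,28,0,70)],low_cup=[cyl(28,28,0,38)],crate=[box(130,180,60)],slate=[box(110,280,10)],bowl=[cyl(25,36,10,60)],pot=[cyl(27,35,10,70)])
S=4
def sil(f,parts,p):
    im=np.zeros((384*S,512*S),np.uint8);c,s=np.cos(p[2]),np.sin(p[2])
    for P in parts:
        Q=P@np.array([[c,s,0],[-s,c,0],[0,0,1]])+[p[0],p[1],p[3] if len(p)>3 else 0]
        uv=(proj(f,Q)+.5)*S-.5
        h=cv2.convexHull(uv.astype(np.float32))
        cv2.fillConvexPoly(im,np.round(h*16).astype(np.int32),1,shift=4)
    return im>0
def up(m): return cv2.resize(m.astype(np.float32),None,fx=S,fy=S,interpolation=cv2.INTER_LINEAR)>.5
def hull(m):
    h=cv2.convexHull(np.argwhere(m)[:,::-1].astype(np.int32));o=np.zeros(m.shape,np.uint8);cv2.fillConvexPoly(o,h,1);return o>0
def fit(n,views,p0,yaw,z=0):
    def cost(q):
        p=[q[0],q[1],q[2]/100 if yaw else 0,z];t=0
        for f,m in views:
            s=sil(f,M[n],p);t+=1-(s&m).sum()/(s|m).sum()
        return t/len(views)
    q0=np.array(list(p0)+([0] if yaw else []),float)
    sx=np.vstack([q0]+[q0+12*e for e in np.eye(len(q0))])
    r=minimize(cost,q0,method='Nelder-Mead',options=dict(initial_simplex=sx,xatol=.2,fatol=1e-4,maxiter=120))
    q=r.x.copy()
    if yaw:q[2]/=100
    return q,1-r.fun
def mask(f,n,uv=None):
    r=outline_of(f,n)
    if uv is not None: r=[o for o in r if np.hypot(*(np.argwhere(o['mask'])[:,::-1].mean(0)-uv))<20]
    if not r: return None
    m=r[0]['mask']
    return up(hull(m) if n in('slate','crate','tall_cup','candle','low_cup') else m)
G=dict(crate=(595,-245),slate=(576,252),bowl=(590,155),pot=(576,355),stand=(435,310),candle=(435,-5),saucer=(690,-12),tall_cup=(555,-10),low_cup=(430,185))
E
python3 - <<'E'
from fit import *
F=[grab_frame('top'),grab_frame('scene')]
for n,g in G.items():
    z=10 if False else 0
    V=[]
    for f in F:
        uv=proj(f,[[*g,20]])[0]
        m=mask(f,n,uv)
        if m is not None: V.append((f,m))
    yaw=n in('crate','slate')
    if not V: print(n,'none');continue
    q,i=fit(n,V,g,yaw);print(n,len(V),q.round(2),round(i,3),end=' | ')
    if len(V)>1:
        for v in V:
            q,i=fit(n,[v],g,yaw);print(q.round(2),round(i,3),end=' ')
    print()
E
```

```text
crate 2 [ 5.9808e+02 -2.4817e+02 -1.4000e-01] 0.968 | [ 5.9832e+02 -2.4735e+02 -1.4000e-01] 0.971 [ 5.9752e+02 -2.5052e+02 -1.4000e-01] 0.971 
slate 2 [5.8024e+02 2.5312e+02 6.0000e-02] 0.954 | [5.7963e+02 2.5322e+02 6.0000e-02] 0.98 [5.8110e+02 2.5352e+02 6.0000e-02] 0.937 
bowl 2 [586.61 153.43] 0.904 | [586.3  153.35] 0.927 [588.97 154.43] 0.89 
pot 1 [573.68 352.99] 0.901 | 
stand 2 [433.97 311.77] 0.958 | [433.68 312.31] 0.957 [433.61 311.43] 0.961 
candle 2 [433.14  -5.1 ] 0.941 | [432.16  -5.03] 0.95 [434.29  -5.33] 0.956 
saucer 2 [695.47 -13.75] 0.954 | [694.24 -13.14] 0.964 [696.68 -13.52] 0.96 
tall_cup 2 [550.91  -8.63] 0.941 | [550.92  -8.81] 0.963 [548.83 -10.68] 0.92 
low_cup 2 [429.69 182.4 ] 0.933 | [429.09 183.65] 0.935 [430.12 181.73] 0.962
```

Two-view fits agree to 1–2 mm. First I turn the tool so that its x is world +y and its y is world +x, then go above the saucer.

Call:
play_rows(deltas=[1, 0, 0, 0, -0.125, 1, 0, 0, 0, -0.125, 1, 0, 0, 0, -0.125, 1, 0, 0, 0, -0.125, 1, 0, 0, 0, -0.125], squeeze=20)

```text
t: 2.42
tcp_pos: [268.3, -564.5, 243.7]
eef_rot: [0.859, 0.512, -0.0, 0.0]
wrist_force: [-1.3, -0.1, -0.9]
gripper_width: 91.8
grip_force: 0.0
```

Call:
play_rows(deltas=[1, 0, 0, 0, -0.125, 1, 0, 0, 0, -0.125, 1, 0, 0, 0, -0.125, 1, 0, 0, 0, -0.125, 1, 0, 0, 0, 0])

```text
t: 2.83
tcp_pos: [268.1, -564.6, 243.7]
eef_rot: [0.706, 0.708, 0.0, -0.0]
wrist_force: [-0.8, 0.3, -0.1]
gripper_width: 91.9
grip_force: 0.0
```

Call:
play_rows(deltas=[1, 2, 1.5, 0, 0, 1, 3, 2.5, 0, 0, 1, 3, 2.5, 0, 0, 1, 3, 2.5, 0, 0, 1, 3, 2.5, 0, 0])

```text
t: 3.25
tcp_pos: [384.5, -423.3, 243.9]
eef_rot: [0.71, 0.704, 0.0, 0.0]
wrist_force: [1.2, -0.5, 0.9]
gripper_width: 91.7
grip_force: 0.0
```

Call:
play_rows(deltas=[1, 3, 2.5, 0, 0, 1, 3, 2.5, 0, 0, 1, 3, 2.5, 0, 0, 1, 3, 2.5, 0, 0, 1, 3, 2.5, 0, 0])

```text
t: 3.67
tcp_pos: [509.9, -273.4, 244.0]
eef_rot: [0.71, 0.705, 0.0, 0.0]
wrist_force: [0.7, -0.9, 0.1]
gripper_width: 92.5
grip_force: 0.0
```

Call:
play_rows(deltas=[1, 3, 2.5, 0, 0, 1, 3, 2.5, 0, 0, 1, 3, 2.5, 0, 0, 1, 3, 2.5, 0, 0, 1, 3, 2.5, 0, 0])

```text
t: 4.08
tcp_pos: [635.3, -123.7, 243.8]
eef_rot: [0.71, 0.705, -0.0, 0.0]
wrist_force: [1.1, -0.9, -0.7]
gripper_width: 91.4
grip_force: 0.0
```

Call:
play_rows(deltas=[1, 3, 2.5, 0, 0, 1, 3, 2.5, 0, 0, 1, 2, 1.5, 0, 0, 1, 0, 0, 0, 0, 1, 0, 0, 0, 0])

```text
t: 4.5
tcp_pos: [699.8, -43.1, 243.1]
eef_rot: [0.708, 0.706, 0.0, -0.0]
wrist_force: [-0.5, -0.3, 0.2]
gripper_width: 92.1
grip_force: 0.0
```

Call:
play_rows(deltas=[1, 2.9, -0.4, 0, 0, 1, 0, 0, 2, 0, 1, 0, 0, 4, 0, 1, 0, 0, 4, 0, 1, 0, 0, 4, 0])

```text
t: 4.92
tcp_pos: [695.2, -18.7, 103.1]
eef_rot: [0.71, 0.705, 0.0, 0.001]
wrist_force: [0.6, -0.8, -0.6]
gripper_width: 92.1
grip_force: 0.0
```

Call:
play_rows(deltas=[1, 0, 0, 3, 0, 1, 0, 0, 2, 0, 1, 0, 0, 1, 0, 1, 0, 0, 0, 0, 1, 0, 0, 0, 0])

```text
t: 5.33
tcp_pos: [695.7, -17.5, 44.6]
eef_rot: [0.709, 0.706, 0.0, 0.0]
wrist_force: [0.9, 0.4, 0.9]
gripper_width: 91.1
grip_force: 0.0
```

```bash
python3 - <<'E'
from h import *
print(sense()['tcp_pos']);f=grab_frame('wrist');save(f,'w1.png');print(f['T_tool_cam'])
E
```

```text
[695.74956388 -17.46752931  44.56736535]
[[-1.45884349e-03 -9.60491833e-01 -2.78304349e-01  7.44774375e+01]
 [ 9.99998411e-01 -1.68629137e-03  5.77885032e-04  6.68991944e-01]
 [-1.02435608e-03 -2.78303064e-01  9.60492767e-01 -1.41454518e+02]
 [ 0.00000000e+00  0.00000000e+00  0.00000000e+00  1.00000000e+00]]
```

View pics/w1.png

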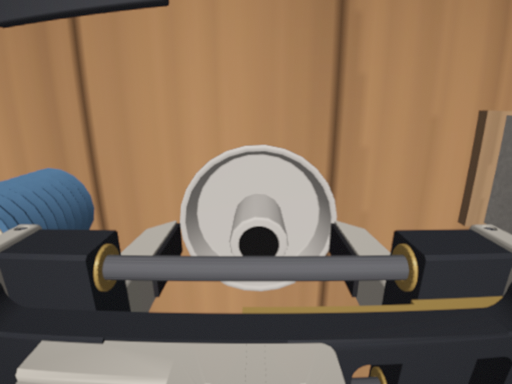

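The socket (top near (260,242)) sits between the fingers. A 4 mm lateral correction is needed, then I close.

Call:
play_rows(deltas=[1, 0.3, 0, 0.2, 0, 1, 0, 0, 0, 0, -1, 0, 0, 0, 0, -1, 0, 0, 0, 0, -1, 0, 0, 0, 0], squeeze=25)

```text
t: 5.8
tcp_pos: [695.7, -13.4, 42.2]
eef_rot: [0.708, 0.706, 0.0, 0.0]
wrist_force: [-0.3, -0.6, 0.4]
gripper_width: 76.7
grip_force: 0.0
```

Call:
play_rows(deltas=[-1, 0, 0, 0, 0, -1, 0, 0, 0, 0, -1, 0, 0, 0, 0, -1, 0, 0, 0, 0, -1, 0, 0, 0, 0])

```text
t: 6.22
tcp_pos: [695.5, -13.4, 41.7]
eef_rot: [0.708, 0.706, -0.0, -0.0]
wrist_force: [-0.2, 0.4, -0.5]
gripper_width: 43.1
grip_force: 0.0
```

Call:
play_rows(deltas=[-1, 0, 0, -0.5, 0, -1, 0, 0, -1, 0, -1, 0, 0, -2, 0, -1, 0, 0, -3, 0, -1, 0, 0, -3, 0])

```text
t: 6.63
tcp_pos: [694.5, -13.4, 137.5]
eef_rot: [0.708, 0.706, -0.001, -0.001]
wrist_force: [0.6, 0.4, -2.2]
gripper_width: 31.1
grip_force: 25.0
```

Call:
play_rows(deltas=[-1, 0, 0, 0, 0, -1, 0, 0, 0, 0, -1, 0, 0, 0, 0])

```text
t: 6.88
tcp_pos: [695.0, -13.6, 136.6]
eef_rot: [0.708, 0.706, -0.0, -0.0]
wrist_force: [0.3, -0.1, -3.8]
gripper_width: 31.6
grip_force: 25.0
```

```bash
python3 - <<'E'
from fit import *
s=sense();print(s['tcp_pos'],s['wrist_force'],s['gripper_width'],s['grip_force'])
f=grab_frame('scene');save(f,'s1.png')
cv2.imwrite('pics/s1c.png',cv2.resize(f['frame'][100:270,120:300,::-1],None,fx=3,fy=3))
m=mask(f,'saucer')
if m is not None:
  for z in (88,91,94,97,100):
    print(z,fit('saucer',[(f,m)],(695,-13),False,z))
E
```

```text
[694.96046081 -13.55189038 136.58715333] [ 0.3358186  -0.07718499 -3.83327933] 31.635014994194606 24.99845266342163
88 (array([696.5910584 ,  -9.41689067]), np.float64(0.8611365300146413))
91 (array([698.39396501,  -6.69563901]), np.float64(0.8540278344439911))
94 (array([700.16751099,  -3.65342712]), np.float64(0.8466133668702839))
97 (array([702.01433563,  -1.5965004 ]), np.float64(0.8388273499710841))
100 (array([703.75738525,   1.12942505]), np.float64(0.8300616197183098))
```

View pics/s1c.png

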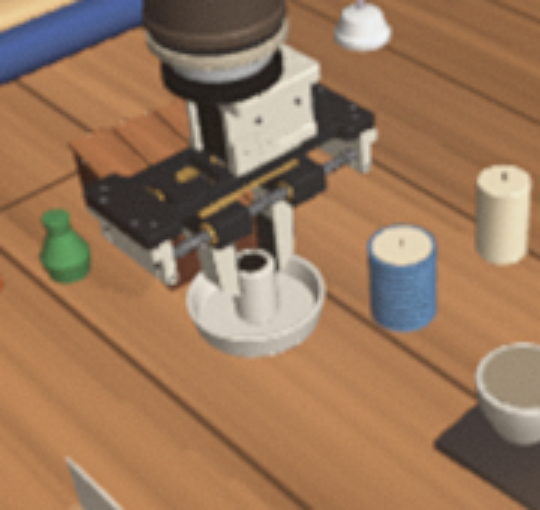

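Saucer is held by the socket top, hanging level, with its base about 50 mm below the TCP. I carry it over.

Call:
play_rows(deltas=[-1, 0, 0, -1, 0, -1, 0, 0, -2, 0, -1, -1, -1.1, 0, 0, -1, -2, -2.25, 0, 0, -1, -2, -2.25, 0, 0])

```text
t: 7.4
tcp_pos: [639.0, -62.5, 166.7]
eef_rot: [0.707, 0.707, 0.0, -0.0]
wrist_force: [-1.1, -1.2, -2.3]
gripper_width: 31.3
grip_force: 25.0
```

Call:
play_rows(deltas=[-1, -2, -2.25, 0, 0, -1, -2, -2.25, 0, 0, -1, -2, -2.25, 0, 0, -1, -2, -2.25, 0, 0, -1, -2, -2.25, 0, 0])

```text
t: 7.82
tcp_pos: [525.3, -163.8, 166.8]
eef_rot: [0.708, 0.706, -0.0, -0.0]
wrist_force: [0.9, 0.4, -2.8]
gripper_width: 31.1
grip_force: 25.0
```

Call:
play_rows(deltas=[-1, -2, -2.25, 0, 0, -1, -2, -2.25, 0, 0, -1, -1.5, -1.7, 0, 0, -1, -0.95, -1, 0, 0, -1, 0, 0, 0, 0])

```text
t: 8.23
tcp_pos: [451.5, -230.3, 166.6]
eef_rot: [0.709, 0.705, -0.001, -0.001]
wrist_force: [0.1, -0.3, -3.0]
gripper_width: 30.9
grip_force: 25.0
```

Call:
play_rows(deltas=[-1, 0, 0, 0, 0, -1, 0, 0, 1.5, 0, -1, 0, 0, 2.5, 0, -1, 0, 0, 2.5, 0, -1, 0, 0, 2, 0])

```text
t: 8.65
tcp_pos: [455.4, -226.0, 80.5]
eef_rot: [0.707, 0.707, 0.0, -0.0]
wrist_force: [-0.6, -0.0, -3.0]
gripper_width: 31.5
grip_force: 25.0
```

Call:
play_rows(deltas=[-1, 0, 0, 1, 0, -1, 0, 0, 0.5, 0, -1, 0, 0, 0, 0, -1, 0, 0, 0, 0])

```text
t: 8.98
tcp_pos: [455.4, -227.1, 67.4]
eef_rot: [0.708, 0.707, 0.0, 0.0]
wrist_force: [-0.1, -0.6, -1.8]
gripper_width: 30.7
grip_force: 25.0
```

```bash
python3 - <<'E'
from fit import *
s=sense();print(s['tcp_pos'],s['wrist_force'],s['gripper_width'],s['grip_force'])
f=grab_frame('scene')
m=mask(f,'saucer')
if m is not None:
  for z in (0,6,12,18):
    print(z,fit('saucer',[(f,m)],(454,-228),False,z))
E
```

```text
[ 455.43995546 -227.14023486   67.41259507] [-0.12889696 -0.55593554 -1.81494949] 30.743621797833786 24.998476803302765
0 (array([ 441.19539729, -244.91412418]), np.float64(0.8839228589708437))
6 (array([ 446.50590515, -237.80106354]), np.float64(0.8777316236229005))
12 (array([ 452.19339955, -231.51776737]), np.float64(0.8673669218444009))
18 (array([ 457.36753881, -224.6661399 ]), np.float64(0.8541794310722101))
```

Call:
play_rows(deltas=[-1, 0, 0, 0.5, 0, -1, 0, 0, 0.4, 0, -1, 0, 0, 0, 0, -1, 0, 0, 0, 0])

```text
t: 9.42
tcp_pos: [454.3, -227.3, 57.6]
eef_rot: [0.708, 0.706, -0.0, -0.0]
wrist_force: [-0.1, 0.4, -2.5]
gripper_width: 31.4
grip_force: 25.0
```

Call:
play_rows(deltas=[-1, 0, 0, 0.2, 0, -1, 0, 0, 0.2, 0, -1, 0, 0, 0, 0])

```text
t: 9.67
tcp_pos: [454.4, -227.3, 53.4]
eef_rot: [0.708, 0.706, -0.0, -0.0]
wrist_force: [-0.0, 0.1, -3.0]
gripper_width: 31.3
grip_force: 25.0
```

Call:
play_rows(deltas=[-1, 0, 0, 0.2, 0, -1, 0, 0, 0.1, 0, -1, 0, 0, 0, 0])

```text
t: 9.92
tcp_pos: [454.7, -227.5, 52.2]
eef_rot: [0.708, 0.706, -0.0, 0.0]
wrist_force: [-6.3, 1.8, 19.6]
gripper_width: 30.8
grip_force: 25.0
```

Call:
play_rows(deltas=[-1, 0, 0, 0.1, 0, -1, 0, 0, 0.1, 0, -1, 0, 0, 0, 0])

```text
t: 10.17
tcp_pos: [454.7, -227.9, 50.8]
eef_rot: [0.708, 0.706, -0.0, 0.001]
wrist_force: [-9.2, 1.6, 28.3]
gripper_width: 31.7
grip_force: 25.0
```

Call:
play_rows(deltas=[-1, 0, 0, 0.1, 0, -1, 0, 0, 0, 0])

```text
t: 10.33
tcp_pos: [454.7, -228.1, 49.9]
eef_rot: [0.708, 0.706, -0.0, 0.001]
wrist_force: [-9.6, 0.7, 30.6]
gripper_width: 31.2
grip_force: 25.0
```

On the table. I release, rise, and go on to the tall cup.

Call:
play_rows(deltas=[-1, 0, 0, -0.2, 0, -0.1, 0, 0, 0, 0, 0.2, 0, 0, 0, 0, 0.2, 0, 0, 0, 0, 0.2, 0, 0, 0, 0])

```text
t: 10.75
tcp_pos: [454.6, -227.3, 49.5]
eef_rot: [0.708, 0.706, 0.0, -0.0]
wrist_force: [-0.1, -0.8, 0.2]
gripper_width: 52.7
grip_force: 0.0
```

Call:
play_rows(deltas=[0.2, 0, 0, -1, 0, 0.2, 0, 0, -3, 0, 0.2, 0, 0, -4, 0, 1, 0, 0, -4, 0, 1, 0, 0, -2, 0])

```text
t: 11.17
tcp_pos: [456.1, -227.4, 194.7]
eef_rot: [0.708, 0.707, 0.001, 0.002]
wrist_force: [1.0, 0.4, -0.1]
gripper_width: 64.2
grip_force: 0.0
```

Call:
play_rows(deltas=[1, 2, 0.9, 0, 0, 1, 3.5, 1.6, 0, 0, 1, 3.5, 1.6, 0, 0, 1, 3.5, 1.6, 0, 0, 1, 3.5, 1.6, 0, 0])

```text
t: 11.58
tcp_pos: [528.3, -66.0, 190.6]
eef_rot: [0.708, 0.706, 0.0, 0.0]
wrist_force: [0.5, -0.1, -0.3]
gripper_width: 90.7
grip_force: 0.0
```

Call:
play_rows(deltas=[1, 3.5, 1.6, 0, 0, 1, 2.3, 0.7, 0, 0, 1, 0, 0, 0, 0, 1, 0, 0, 0, 0])

```text
t: 11.92
tcp_pos: [551.1, -7.6, 190.2]
eef_rot: [0.707, 0.708, 0.0, -0.0]
wrist_force: [0.0, -1.2, -0.2]
gripper_width: 91.9
grip_force: 0.0
```

```bash
cat > loc.py <<'E'
import sys
from fit import *
s=sense();print(s['tcp_pos'].round(1))
F=[grab_frame('top'),grab_frame('scene')]
for a in sys.argv[1:]:
    n,x,y,z=a.split(',');g=(float(x),float(y));z=float(z)
    for f in F:
        uv=proj(f,[[*g,z+20]])[0];m=mask(f,n,uv)
        if m is None: print(n,'none');continue
        q,i=fit(n,[(f,m)],g,n in('crate','slate'),z);print(n,q.round(2),round(i,3))
E
python3 loc.py saucer,454,-228,0 tall_cup,551,-9,0
```

```text
[551.1  -7.6 190.2]
saucer [ 465.71 -250.27] 0.313
saucer [ 458.91 -227.38] 0.717
tall_cup none
tall_cup [550.91  -8.54] 0.949
```

Call:
play_rows(deltas=[1, -0.1, 0, 2, 0, 1, 0, 0, 4, 0, 1, 0, 0, 4, 0, 1, 0, 0, 2.5, 0, 1, 0, 0, 1.5, 0])

```text
t: 12.63
tcp_pos: [548.9, -11.8, 46.6]
eef_rot: [0.708, 0.706, -0.002, -0.001]
wrist_force: [-0.4, -0.2, -0.6]
gripper_width: 91.8
grip_force: 0.0
```

Call:
play_rows(deltas=[0.1, 0, 0, 0, 0, 0.1, 0, 0, 0, 0, 0.1, 0, 0, 0, 0, 0.1, 0, 0, 0, 0, 0.1, 0, 0, 0, 0])

```text
t: 13.05
tcp_pos: [552.0, -10.7, 51.1]
eef_rot: [0.708, 0.706, 0.001, 0.001]
wrist_force: [-0.2, 0.3, 0.3]
gripper_width: 62.9
grip_force: 0.0
```

Call:
play_rows(deltas=[0.1, 0, 0, 0, 0, 0.1, 0, 0, 0, 0, 0.1, 0, 0, 0, 0])

```text
t: 13.3
tcp_pos: [552.1, -10.6, 50.9]
eef_rot: [0.708, 0.706, 0.001, 0.001]
wrist_force: [-0.6, -0.4, 6.7]
gripper_width: 56.0
grip_force: 25.0
```

Call:
play_rows(deltas=[-1, 0, 0, -0.5, 0, -1, 0, 0, -2, 0, -1, 0, 0, -3, 0, -1, 0, 0, -3, 0, -1, 0, 0, -1.5, 0])

```text
t: 13.72
tcp_pos: [551.7, -10.2, 153.0]
eef_rot: [0.708, 0.706, 0.001, 0.001]
wrist_force: [-0.3, 0.1, -1.7]
gripper_width: 55.5
grip_force: 25.0
```

Call:
play_rows(deltas=[-1, 1.5, 0.28, 0, 0, -1, 3, 0.28, 0, 0, -1, 3, 0.28, 0, 0, -1, 3, 0.28, 0, 0, -1, 3, 0.28, 0, 0])

```text
t: 14.13
tcp_pos: [564.8, 125.5, 149.9]
eef_rot: [0.708, 0.706, -0.0, -0.0]
wrist_force: [0.1, -1.0, -2.3]
gripper_width: 55.7
grip_force: 25.0
```

Call:
play_rows(deltas=[-1, 3, 0.28, 0, 0, -1, 3, 0.28, 0, 0, -1, 3, 0.28, 0, 0, -1, 2.2, 0.28, 0, 0, -1, 1.5, 0.28, 0, 0])

```text
t: 14.55
tcp_pos: [578.4, 254.6, 149.8]
eef_rot: [0.707, 0.707, 0.0, -0.001]
wrist_force: [-0.0, -0.7, -1.7]
gripper_width: 55.5
grip_force: 25.0
```

Call:
play_rows(deltas=[-1, 0, 0, 0, 0, -1, 0, 0, 0, 0, -1, 0, 0, 0, 0])

```text
t: 14.8
tcp_pos: [579.6, 249.7, 149.4]
eef_rot: [0.708, 0.706, -0.001, 0.0]
wrist_force: [0.4, -0.9, -2.6]
gripper_width: 55.7
grip_force: 25.0
```

```bash
python3 loc.py tall_cup,580,253,100
```

```text
[579.6 249.7 149.4]
tall_cup none
tall_cup [579.62 253.49] 0.651
```

Call:
play_rows(deltas=[-1, 0.1, 0, 1.5, 0, -1, 0, 0, 2.5, 0, -1, 0, 0, 2.5, 0, -1, 0, 0, 1.2, 0, -1, 0, 0, 0.6, 0])

```text
t: 15.42
tcp_pos: [578.6, 251.0, 64.7]
eef_rot: [0.708, 0.706, -0.002, -0.0]
wrist_force: [-0.7, -0.2, -2.3]
gripper_width: 55.8
grip_force: 25.0
```

Call:
play_rows(deltas=[-1, 0, 0, 0.2, 0, -1, 0, 0, 0.1, 0, -1, 0, 0, 0, 0, -1, 0, 0, 0, 0])

```text
t: 15.75
tcp_pos: [580.3, 252.8, 65.0]
eef_rot: [0.708, 0.706, 0.001, 0.0]
wrist_force: [-0.1, -0.4, -2.2]
gripper_width: 55.6
grip_force: 25.0
```

Call:
play_rows(deltas=[-1, 0, 0, 0.1, 0, -1, 0, 0, 0.1, 0, -1, 0, 0, 0, 0])

```text
t: 16.0
tcp_pos: [579.6, 252.3, 61.9]
eef_rot: [0.708, 0.706, 0.0, 0.0]
wrist_force: [0.1, -0.4, -3.3]
gripper_width: 55.6
grip_force: 25.0
```

Call:
play_rows(deltas=[-1, 0, 0, 0.1, 0, -1, 0, 0, 0.1, 0, -1, 0, 0, 0, 0])

```text
t: 16.25
tcp_pos: [579.7, 252.5, 60.9]
eef_rot: [0.708, 0.706, 0.0, 0.0]
wrist_force: [-3.0, -2.6, 10.8]
gripper_width: 55.9
grip_force: 25.0
```

Call:
play_rows(deltas=[-1, 0, 0, 0.1, 0, -1, 0, 0, 0, 0])

```text
t: 16.42
tcp_pos: [579.7, 252.5, 60.8]
eef_rot: [0.708, 0.706, 0.0, 0.0]
wrist_force: [-6.9, -4.0, 20.5]
gripper_width: 55.8
grip_force: 25.0
```

Call:
play_rows(deltas=[-1, 0, 0, -0.2, 0, 0.5, 0, 0, 0, 0, 0.9, 0, 0, 0, 0, 0.9, 0, 0, 0, 0, 0.9, 0, 0, 0, 0])

```text
t: 16.83
tcp_pos: [579.6, 252.4, 60.5]
eef_rot: [0.708, 0.706, -0.0, -0.0]
wrist_force: [1.2, 0.3, 1.0]
gripper_width: 77.8
grip_force: 0.0
```

Call:
play_rows(deltas=[1, 0, 0, -1, 0, 1, 0, 0, -3, 0, 1, 0, 0, -4, 0, 1, 0, 0, -4, 0, 1, 0, 0, -2, 0])

```text
t: 17.25
tcp_pos: [580.8, 253.7, 206.4]
eef_rot: [0.708, 0.706, 0.003, 0.001]
wrist_force: [0.3, 1.6, -0.2]
gripper_width: 92.2
grip_force: 0.0
```

Call:
play_rows(deltas=[1, 0.9, -2, 0, 0, 1, 1.5, -3.6, 0, 0, 1, 1.5, -3.6, 0, 0, 1, 1.3, -3.4, 0, 0, 1, 0.7, -2, 0, 0])

```text
t: 17.67
tcp_pos: [429.5, 313.7, 201.7]
eef_rot: [0.707, 0.708, 0.0, -0.001]
wrist_force: [-0.4, -0.8, -0.6]
gripper_width: 92.0
grip_force: 0.0
```

Call:
play_rows(deltas=[1, 0, 0, 0, 0, 1, 0, 0, 0, 0])

```text
t: 17.83
tcp_pos: [432.8, 312.4, 201.7]
eef_rot: [0.707, 0.707, 0.0, 0.0]
wrist_force: [0.6, -0.3, -1.0]
gripper_width: 91.8
grip_force: 0.0
```

```bash
python3 loc.py tall_cup,580,253,10 saucer,454,-228,0 stand,434,312,0
```

```text
[432.8 312.4 201.7]
tall_cup [578.88 258.69] 0.941
tall_cup [577.71 254.12] 0.948
saucer [ 452.95 -227.23] 0.919
saucer [ 453.71 -227.27] 0.903
stand [433.67 311.7 ] 0.902
stand [434.48 310.71] 0.943
```

Saucer and cup are well placed. Now I grip the stand by its rim.

Call:
play_rows(deltas=[1, -0.1, 0.1, 2, 0, 1, 0, 0, 4, 0, 1, 0, 0, 4, 0, 1, 0, 0, 3, 0, 1, 0, 0, 1.9, 0])

```text
t: 18.65
tcp_pos: [433.6, 309.2, 48.5]
eef_rot: [0.708, 0.706, -0.002, -0.0]
wrist_force: [0.1, -0.1, -0.3]
gripper_width: 91.8
grip_force: 0.0
```

Call:
play_rows(deltas=[1, 0, 0, 0, 0, 1, 0, 0, 0, 0, -1, 0, 0, 0, 0, -1, 0, 0, 0, 0, -1, 0, 0, 0, 0], squeeze=30)

```text
t: 19.07
tcp_pos: [435.6, 311.3, 53.3]
eef_rot: [0.708, 0.706, 0.001, 0.0]
wrist_force: [0.3, 1.1, 0.1]
gripper_width: 76.4
grip_force: 0.0
```

Call:
play_rows(deltas=[-1, 0, 0, 0, 0, -1, 0, 0, 0, 0, -1, 0, 0, 0, 0, -1, 0, 0, 0, 0, -1, 0, 0, 0, 0])

```text
t: 19.48
tcp_pos: [435.0, 310.8, 52.3]
eef_rot: [0.708, 0.706, 0.0, 0.0]
wrist_force: [-1.1, -1.5, 6.5]
gripper_width: 59.5
grip_force: 30.0
```

Call:
play_rows(deltas=[-1, 0, 0, -0.5, 0, -1, 0, 0, -2, 0, -1, 0, 0, -3.5, 0, -1, 0, 0, -4, 0, -1, 0, 0, -3, 0])

```text
t: 19.9
tcp_pos: [434.2, 310.9, 184.1]
eef_rot: [0.708, 0.707, 0.0, -0.0]
wrist_force: [1.0, 0.7, -2.4]
gripper_width: 59.0
grip_force: 30.0
```

Call:
play_rows(deltas=[-1, -1.5, 0.4, -1.5, 0, -1, -3, 0.87, 0, 0, -1, -3, 0.87, 0, 0, -1, -3, 0.87, 0, 0, -1, -3, 0.87, 0, 0])

```text
t: 20.32
tcp_pos: [472.8, 174.1, 196.8]
eef_rot: [0.708, 0.707, -0.0, -0.0]
wrist_force: [0.9, -0.3, -3.3]
gripper_width: 59.3
grip_force: 30.0
```

Call:
play_rows(deltas=[-1, -3, 0.87, 0, 0, -1, -3, 0.87, 0, 0, -1, -3, 0.87, 0, 0, -1, -3, 0.87, 0, 0, -1, -3, 0.87, 0, 0])

```text
t: 20.73
tcp_pos: [516.0, 23.9, 196.6]
eef_rot: [0.708, 0.706, -0.0, -0.0]
wrist_force: [0.9, 0.8, -2.1]
gripper_width: 59.1
grip_force: 30.0
```

Call:
play_rows(deltas=[-1, -3, 0.87, 0, 0, -1, -3, 0.87, 0, 0, -1, -3, 0.87, 0, 0, -1, -3, 0.87, 0, 0, -1, -3, 0.87, 0, 0])

```text
t: 21.15
tcp_pos: [559.1, -126.0, 196.5]
eef_rot: [0.708, 0.706, -0.0, -0.0]
wrist_force: [1.3, 0.6, -3.1]
gripper_width: 59.2
grip_force: 30.0
```

Call:
play_rows(deltas=[-1, -3, 0.87, 0, 0, -1, -3, 0.87, 0, 0, -1, -3, 0.87, 0, 0, -1, -2.2, 0.7, 0, 0, -1, -1.2, 0.4, 0, 0])

```text
t: 21.57
tcp_pos: [595.8, -252.6, 196.1]
eef_rot: [0.709, 0.705, -0.001, -0.0]
wrist_force: [-0.7, -0.9, -3.3]
gripper_width: 59.0
grip_force: 30.0
```

Call:
play_rows(deltas=[-1, 0, 0, 0, 0, -1, 0, 0, 0, 0, -1, 0, 0, 0, 0])

```text
t: 21.82
tcp_pos: [596.2, -246.5, 196.6]
eef_rot: [0.707, 0.707, 0.0, -0.001]
wrist_force: [-0.6, 0.6, -1.7]
gripper_width: 58.7
grip_force: 30.0
```

```bash
python3 loc.py stand,598,-248,148 crate,598,-248,0
```

```text
[ 596.2 -246.5  196.6]
stand [ 587.45 -214.21] 0.364
stand [ 598.6  -241.56] 0.91
crate [ 5.9856e+02 -2.3774e+02 -1.8000e-01] 0.761
crate [ 5.9854e+02 -2.4929e+02 -1.6000e-01] 0.981
```

Call:
play_rows(deltas=[-1, -0.1, 0.1, 1.5, 0, -1, 0, 0, 2.5, 0, -1, 0, 0, 2.2, 0, -1, 0, 0, 1.2, 0, -1, 0, 0, 0.5, 0])

```text
t: 22.53
tcp_pos: [596.2, -249.2, 115.7]
eef_rot: [0.708, 0.706, -0.001, -0.001]
wrist_force: [0.2, -0.1, -2.7]
gripper_width: 59.2
grip_force: 30.0
```

Call:
play_rows(deltas=[-1, 0, 0, 0.1, 0, -1, 0, 0, 0.1, 0, -1, 0, 0, 0, 0, -1, 0, 0, 0, 0])

```text
t: 22.87
tcp_pos: [598.2, -249.8, 117.0]
eef_rot: [0.708, 0.706, 0.0, 0.001]
wrist_force: [0.4, 0.0, -2.7]
gripper_width: 59.2
grip_force: 30.0
```

Call:
play_rows(deltas=[-1, 0, 0, 0.1, 0, -1, 0, 0, 0.1, 0, -1, 0, 0, 0, 0])

```text
t: 23.12
tcp_pos: [597.4, -249.7, 113.9]
eef_rot: [0.708, 0.706, 0.0, 0.0]
wrist_force: [0.1, -0.9, -2.8]
gripper_width: 58.9
grip_force: 30.0
```

Call:
play_rows(deltas=[-1, 0, 0, 0.1, 0, -1, 0, 0, 0.1, 0, -1, 0, 0, 0, 0])

```text
t: 23.37
tcp_pos: [597.5, -249.7, 112.4]
eef_rot: [0.708, 0.706, 0.0, 0.0]
wrist_force: [-2.5, 1.3, 4.2]
gripper_width: 59.1
grip_force: 30.0
```

Call:
play_rows(deltas=[-1, 0, 0, 0.1, 0, -1, 0, 0, 0, 0])

```text
t: 23.53
tcp_pos: [597.5, -249.7, 112.3]
eef_rot: [0.708, 0.706, -0.0, 0.0]
wrist_force: [-6.5, 1.7, 12.0]
gripper_width: 59.2
grip_force: 30.0
```

Call:
play_rows(deltas=[-1, 0, 0, -0.1, 0, 0.5, 0, 0, 0, 0, 1, 0, 0, 0, 0, 1, 0, 0, 0, 0, 1, 0, 0, 0, 0])

```text
t: 23.95
tcp_pos: [597.6, -249.7, 111.6]
eef_rot: [0.708, 0.706, 0.0, 0.0]
wrist_force: [0.1, 1.1, -0.7]
gripper_width: 81.0
grip_force: 0.0
```

Call:
play_rows(deltas=[1, 0, 0, -1, 0, 1, 0, 0, -2, 0, 1, 0, 0, -4, 0, 1, 0, 0, -2, 0, 1, 0, 0, -1, 0])

```text
t: 24.37
tcp_pos: [599.1, -249.9, 216.3]
eef_rot: [0.708, 0.706, 0.001, 0.003]
wrist_force: [0.5, 0.8, 0.1]
gripper_width: 91.6
grip_force: 0.0
```

Call:
play_rows(deltas=[1, 1.5, -1, 0, 0, 1, 3, -2, 0, 0, 1, 3, -2, 0, 0, 1, 3, -2, 0, 0, 1, 3, -2, 0, 0])

```text
t: 24.78
tcp_pos: [506.3, -113.2, 211.6]
eef_rot: [0.708, 0.706, -0.0, -0.0]
wrist_force: [0.5, -0.5, -0.3]
gripper_width: 92.2
grip_force: 0.0
```

Call:
play_rows(deltas=[1, 3, -2, 0, 0, 1, 3, -2, 0, 0, 1, 3, -2, 0, 0, 1, 1.9, -1.4, 0, 0, 1, 0, 0, 0, 0])

```text
t: 25.2
tcp_pos: [430.9, -1.2, 211.9]
eef_rot: [0.706, 0.709, -0.0, -0.001]
wrist_force: [0.2, 0.4, 1.6]
gripper_width: 91.8
grip_force: 0.0
```

Call:
play_rows(deltas=[1, 0, 0, 0, 0, 1, 0, 0, 0, 0])

```text
t: 25.37
tcp_pos: [434.4, -6.0, 211.9]
eef_rot: [0.708, 0.706, 0.0, 0.0]
wrist_force: [0.5, -0.1, 0.2]
gripper_width: 91.8
grip_force: 0.0
```

```bash
python3 loc.py stand,598,-248,60 candle,433,-5,0 crate,598,-248,0
```

```text
[434.4  -6.  211.9]
stand [ 594.99 -249.3 ] 0.952
stand [ 597.35 -251.37] 0.917
candle none
candle [435.06  -4.75] 0.948
crate [ 5.9844e+02 -2.4663e+02 -1.4000e-01] 0.976
crate [ 5.9923e+02 -2.4785e+02 -1.7000e-01] 0.941
```

Call:
play_rows(deltas=[1, 0.05, 0, 2, 0, 1, 0, 0, 4, 0, 1, 0, 0, 4, 0, 1, 0, 0, 4, 0, 1, 0, 0, 2.2, 0])

```text
t: 26.18
tcp_pos: [432.2, -5.0, 46.5]
eef_rot: [0.708, 0.706, -0.001, -0.001]
wrist_force: [-0.1, -0.6, -0.3]
gripper_width: 91.2
grip_force: 0.0
```

Call:
play_rows(deltas=[1, 0, 0, 0, 0, 1, 0, 0, 0, 0, -1, 0, 0, 0, 0, -1, 0, 0, 0, 0, -1, 0, 0, 0, 0], squeeze=20)

```text
t: 26.6
tcp_pos: [435.1, -4.9, 51.3]
eef_rot: [0.708, 0.706, 0.001, 0.001]
wrist_force: [-0.5, -0.7, 0.4]
gripper_width: 76.5
grip_force: 0.0
```

Call:
play_rows(deltas=[-1, 0, 0, 0, 0, -1, 0, 0, 0, 0, -1, 0, 0, 0, 0, -1, 0, 0, 0, 0, -1, 0, 0, 0, 0])

```text
t: 27.02
tcp_pos: [434.1, -4.8, 49.9]
eef_rot: [0.708, 0.706, 0.0, 0.0]
wrist_force: [0.3, 0.4, 4.4]
gripper_width: 45.9
grip_force: 20.0
```

Call:
play_rows(deltas=[-1, 0, 0, 0, 0, -1, 0, 0, 0, 0, -1, 0, 0, 0, 0])

```text
t: 27.27
tcp_pos: [434.1, -4.8, 49.9]
eef_rot: [0.708, 0.706, 0.0, 0.0]
wrist_force: [0.7, -1.4, 5.6]
gripper_width: 45.8
grip_force: 20.0
```

Call:
play_rows(deltas=[-1, 0, 0, -0.5, 0, -1, 0, 0, -2, 0, -1, 0, 0, -4, 0, -1, 0, 0, -4, 0, -1, 0, 0, -4, 0])

```text
t: 27.68
tcp_pos: [432.7, -4.5, 196.2]
eef_rot: [0.708, 0.707, -0.0, -0.001]
wrist_force: [1.1, -0.2, -1.5]
gripper_width: 45.4
grip_force: 20.0
```

Call:
play_rows(deltas=[-1, 0, 0, -3.5, 0, -1, 0, 0, -2, 0, -1, -1.5, 1, 0, 0, -1, -2.7, 1.8, 0, 0, -1, -2.7, 1.8, 0, 0])

```text
t: 28.1
tcp_pos: [479.8, -74.1, 250.6]
eef_rot: [0.707, 0.707, 0.0, 0.0]
wrist_force: [0.8, -0.0, -1.9]
gripper_width: 45.8
grip_force: 20.0
```

Call:
play_rows(deltas=[-1, -2.7, 1.8, 0, 0, -1, -2.7, 1.8, 0, 0, -1, -2.7, 1.8, 0, 0, -1, -2.7, 1.8, 0, 0, -1, -2.7, 1.8, 0, 0])

```text
t: 28.52
tcp_pos: [569.6, -210.3, 249.4]
eef_rot: [0.708, 0.706, -0.0, -0.001]
wrist_force: [0.6, 0.4, -1.2]
gripper_width: 45.5
grip_force: 20.0
```

Call:
play_rows(deltas=[-1, -2.7, 1.8, 0, 0, -1, -1.4, 0.95, 0, 0, -1, 0, 0, 0, 0, -1, 0, 0, 0, 0, -1, 0, 0, 0, 0])

```text
t: 28.93
tcp_pos: [596.4, -248.9, 249.4]
eef_rot: [0.707, 0.707, 0.0, -0.001]
wrist_force: [-0.1, 0.9, -1.2]
gripper_width: 45.9
grip_force: 20.0
```

Call:
play_rows(deltas=[-1, 0, 0, 1.5, 0, -1, 0, 0, 2.5, 0, -1, 0, 0, 2, 0, -1, 0, 0, 1, 0, -1, 0, 0, 0.3, 0])

```text
t: 29.35
tcp_pos: [595.5, -248.7, 175.1]
eef_rot: [0.707, 0.707, -0.001, -0.002]
wrist_force: [-0.9, -0.4, -1.8]
gripper_width: 45.7
grip_force: 20.0
```

Call:
play_rows(deltas=[-1, 0, 0, 0, 0, -1, 0, 0, 0, 0, -1, 0, 0, 0, 0, -1, 0, 0, 0, 0])

```text
t: 29.68
tcp_pos: [597.5, -250.3, 178.0]
eef_rot: [0.708, 0.706, 0.0, 0.001]
wrist_force: [0.0, 0.8, -1.4]
gripper_width: 46.1
grip_force: 20.0
```

```bash
python3 - <<'E'
from h import *
print(sense()['tcp_pos'])
f=grab_frame('scene');cv2.imwrite('pics/s2c.png',cv2.resize(f['frame'][60:230,100:280,::-1],None,fx=3,fy=3))
E
```

```text
[ 597.50726281 -250.25518589  178.00960007]
```

View pics/s2c.png

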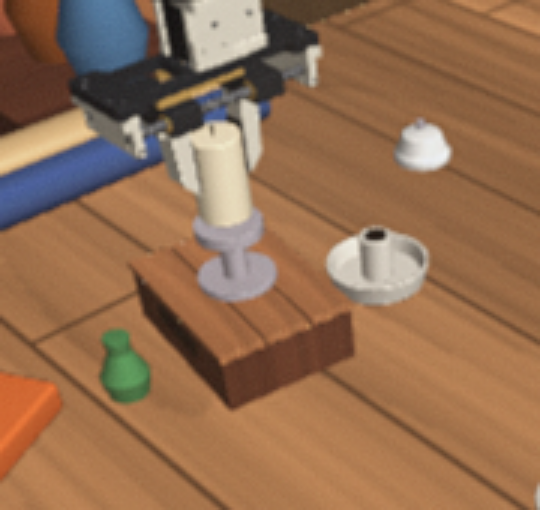

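The candle hovers just over the stand, centred. Both lean alike in the picture, so that is perspective. I lower it.

Call:
play_rows(deltas=[-1, 0, 0, 0.3, 0, -1, 0, 0, 0.2, 0, -1, 0, 0, 0, 0, -1, 0, 0, 0, 0])

```text
t: 30.07
tcp_pos: [596.7, -250.1, 171.5]
eef_rot: [0.708, 0.706, -0.0, -0.0]
wrist_force: [-0.2, -0.6, -1.5]
gripper_width: 45.5
grip_force: 20.0
```

Call:
play_rows(deltas=[-1, 0, 0, 0.1, 0, -1, 0, 0, 0.1, 0, -1, 0, 0, 0, 0, -1, 0, 0, 0, 0])

```text
t: 30.4
tcp_pos: [597.0, -250.2, 170.0]
eef_rot: [0.708, 0.706, 0.0, 0.0]
wrist_force: [-0.7, 0.2, 1.7]
gripper_width: 45.6
grip_force: 20.0
```

Call:
play_rows(deltas=[-1, 0, 0, 0.1, 0, -1, 0, 0, 0, 0, -1, 0, 0, 0, 0])

```text
t: 30.65
tcp_pos: [597.0, -250.2, 170.0]
eef_rot: [0.708, 0.706, 0.0, 0.0]
wrist_force: [-2.6, 0.8, 9.6]
gripper_width: 45.6
grip_force: 20.0
```

Contact. I release, rise and move clear.

Call:
play_rows(deltas=[-1, 0, 0, -0.05, 0, 0.3, 0, 0, 0, 0, 1, 0, 0, 0, 0, 1, 0, 0, 0, 0, 1, 0, 0, 0, 0])

```text
t: 31.07
tcp_pos: [596.9, -250.2, 169.0]
eef_rot: [0.708, 0.706, -0.0, -0.0]
wrist_force: [0.3, -0.1, 0.5]
gripper_width: 67.9
grip_force: 0.0
```

Call:
play_rows(deltas=[1, 0, 0, 0, 0, 1, 0, 0, -1, 0, 1, 0, 0, -3, 0, 1, 0, 0, -4, 0, 1, 0, 0, -3, 0])

```text
t: 31.48
tcp_pos: [597.1, -250.0, 282.4]
eef_rot: [0.708, 0.706, 0.0, 0.001]
wrist_force: [1.6, -0.4, 1.2]
gripper_width: 91.6
grip_force: 0.0
```

Call:
play_rows(deltas=[1, 2, -1, 0, 0, 1, 3, -1.5, 0, 0, 1, 3, -1.5, 0, 0, 1, 3, -1.5, 0, 0, 1, 3, -1.5, 0, 0])

```text
t: 31.9
tcp_pos: [526.4, -108.7, 280.1]
eef_rot: [0.708, 0.706, 0.0, 0.0]
wrist_force: [0.4, 0.6, 1.3]
gripper_width: 91.7
grip_force: 0.0
```

Call:
play_rows(deltas=[1, 3, -1.5, 0, 0, 1, 3, -1.5, 0, 0, 1, 2, -1, 0, 0, 1, 0, 0, 0, 0, 1, 0, 0, 0, 0])

```text
t: 32.32
tcp_pos: [487.3, -28.9, 280.3]
eef_rot: [0.707, 0.707, 0.0, 0.001]
wrist_force: [-0.0, -0.2, 0.1]
gripper_width: 92.5
grip_force: 0.0
```

```bash
python3 loc.py candle,597,-250,120 stand,597,-249,60 saucer,454,-227,0 tall_cup,579,255,10 low_cup,430,183,0
python3 -c "
from h import *
f=grab_frame('scene');save(f,'s3.png')"
```

```text
[487.3 -28.9 280.3]
candle [ 593.66 -247.77] 0.851
candle [ 596.87 -251.05] 0.949
stand [ 594.74 -249.29] 0.446
stand [ 597.   -251.25] 0.705
saucer none
saucer [ 451.81 -228.8 ] 0.924
tall_cup [576.53 257.11] 0.95
tall_cup [577.98 255.  ] 0.948
low_cup [429.33 182.17] 0.955
low_cup [429.26 181.13] 0.946
```

View pics/s3.png

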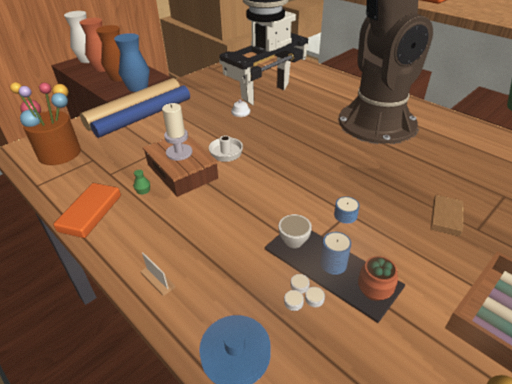

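The picture shows the candle (174,122) on the stand on the crate, the saucer (226,148) in front of it, the tall cup (336,252) on the slate, and the low cup (346,209) not moved. I hand in.

```bash
python3 -c "
from workcell import *
print(sign_off())"
```

```text
the job is handed in; nothing more can be done
None
```

The candle display is set out and handed in: camera measurements just before handing in put every piece within its tolerance, with the low cup unmoved, but no verdict came back.

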